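# Set the clamp screw on a capsule filling stand

## Task

Slide the orange capsule plate of the filling stand fully home against its back stop, without ramming it. Then turn the thumbscrew on the bridge clockwise until you feel it bottom firmly on the plate, stopping there without forcing it, and back it off a quarter of a turn, so that the plate is kept in but not squeezed. Let go, and leave everything else on the bench where it is.

Things in the scene. Friction and masses are not known exactly. Their poses are not given: they have to be found in the camera images.
- stand: Capsule filling stand, fixed to the bench: aluminium base 250 (x) x 200 (y) x 30 mm high, origin at the centre of its underside, its +x pointing to the back stop (away from the robot). Guide rails along x at y = +-83 mm, 42 mm above the bench. A steel bridge (36 x 180 mm, top 76 mm above the bench, at x = +20 mm) spans the plate and carries the upright thumbscrew in its middle.
- plate (a joint): How far the capsule plate is drawn out of the stand towards the stand's -x (m): 0 = fully home against the back stop, at most 0.05. It slides stiffly (about 2 N) and stays where it is left.
- plate_lip (a point): Centre of the front face of the plate's push lip, an upright orange tab 8 mm thick (x), 70 mm wide (y), at the front of the plate; its top is 64 mm above the bench, 11 mm above this point. The orange plate is 160 x 150 x 12 mm, underside 30 mm above the bench. Axes as the stand's: push along +x. With the plate home this point lies 74 mm before (-x of) the stand's origin.
- wing_grip (a point): On the thumbscrew's axis, half-way up its steel wing head, 105.5 mm above the bench. The wing is an upright flat bar 42 mm long (this point's x), 10 mm thick (y) and 36 mm high (18 mm above and below), the bush under it 82 mm above the bench. It turns with the screw and does not change height. Clockwise from above tightens; free turning takes about 0.06 N m and it stays where it is left.
- foot_face (a point): Underside of the screw's pressure foot, a steel disc 24 mm across hidden under the bridge. It goes down only 2 mm per turn, too little for its measured height to tell the turn. It bottoms on the plate after 0.8 to 2 rad of turning from the start, at a wing angle that differs each time.
- foot_seat (a point): The point on the top of the plate, 42 mm above the bench, that the foot meets when the screw bottoms. Fixed to the stand; axes as the stand's.
- bowl: Bystander: thick glass bowl, 108 mm across and 62 mm high, beside the stand; origin at the centre of its underside.
- bottle: Bystander: small amber jar, 52 mm across and 100 mm high, beside the stand; origin at the centre of its underside.
- spatula: Bystander: thin steel spatula with a wooden handle, 150 mm long, lying beside the stand.
- spare_plate: Bystander: a loose, empty orange capsule plate 160 x 150 x 12 mm lying flat on the bench well to the right; it has no lip and is not in the stand.
- pen: Bystander: pen 140 mm long lying on an open notebook at the left.
- shank_mark (a point): On the screw's shank, on its axis just under the wing head, 82 mm above the bench. The head sits on the shank through a torsion spring of 3 N m per rad, so once the shank is stopped the head still gives a little while the moment climbs, and it comes back when let go. This point's x axis is that of the wing when there is no load. More than 0.75 N m (0.25 rad of twist) is over-tight.

How it is judged:
By the outcome, as a careful person would: the job done as asked, in the order asked, and still so for the second after the job is handed in, with the robot touching nothing.
It also fails if it takes over 72 s, if anything falls off the work surface, if the arm or the gripper's body presses on something with over 40 N, if the wrist force passes 120 N, or if a joint passes its speed limit or range.

## Robot

A 6-joint arm with a two-finger parallel gripper is mounted at the origin on the work surface. World frame = base frame: x ahead of the robot, y to its left, z up, the work surface at z = 0. Lengths are in m, angles in degrees, forces in N, time in s.
With the tool pointing down it reaches from about 0.35 to 0.875 m from the base axis. Payload 4.2 kg.
Tool frame: the origin (TCP) lies midway between the tips of the shut fingers; the grasp point (between the pads) lies 19 mm behind it; z points along the fingers, y is the line along which they close (so a half turn about z gives the same grasp; the last joint's range is limited). The gripper opens to 87 mm and grips with 3 to 60 N. Pads are 19 mm wide; open, the fingers measure 117 mm over their backs; the gripper's body (75 mm by 190 mm) begins 51 mm behind the grasp point.
Start: joints at [78.53, 22.042, 0.453, 0, -68.411, -14.817], TCP at [0.277, 0.56, 0.223] pointing down, gripper open.
Joint ranges: [-179.83, 179.83], [-69.29, 118.12], [-61.27, 80.66], [-181.25, 117.63], [-171.15, -9.14], [-177.46, 177.46]. Speed limits (degrees/s): [159.86, 159.86, 180, 180, 180, 180].

## Interface

Orientations are given as [roll, pitch, yaw] about the fixed x, y, z axes, in that order (R = Rz(yaw) Ry(pitch) Rx(roll)).
In Python, from workcell import env gives the robot as it stands. The module is installed in compiled form; this text tells all that it offers. Calls block until the motion is done:
- env.goto(position, orientation): joint-space move of the TCP to a pose.
- env.move_straight(position, rotation=None, rate=0.15, force_limit=None): straight line of the TCP; rotation=None keeps the orientation; rate is the mean speed in m/s. With force_limit (N) it stops when the force on the tool has changed by that much, and returns True; else False.
- env.set_joints(angles): joint-space move.
- env.gripper_to(opening, grasp_force=None): opening from 0.0 (shut) to 1.0 (fully open); grasp_force is the grip in N (None keeps the last); returns when the fingers have stopped.
- env.dwell(seconds).
- env.inverse_kinematics(position, orientation): joint angles nearest the present ones, or None.
- env.read_state(): the state.
- env.grab_frame(name): name is "side" or "top" or "wrist"; returns a dict with "image" (420x560x3 uint8, blue, green, red), "fx", "fy", "cx", "cy" (pixels), "position" and "orientation" of the camera in the world. Camera axes: x right, y up, looking along -z (the intrinsics and any distortion apply to the point x, -y, -z); pixel columns grow to the right and rows downward; lengths in m; the calibration is good to about 2 mm. A picture is of the moment at which its call begins. There is no depth.
A pose or a line that the arm cannot do raises env.Unreachable and nothing moves.
- env.close_job(): hands the job in; it is judged then, once.
Trained networks look in a picture, given as the dict that the camera call returned (one of the last four; its "shot" number tells which), for a name from the list of things; names that differ only in an ending like _2 or _b are one class to them, and where a whole thing is asked for, a point or a joint stands for the part that bears it (a point fixed in the world has none). Each returns a list of dicts, best first, with "score" (0 to 1); they miss things now and then, are a little off and sometimes report something else, mostly with a low value. They report only what shows in the picture. A call takes as long as a camera call.
- env.search_frame(picture, thing): "xyz" ([x, y, z] in m, in world coordinates, good to about 4 mm: the middle of the surface that is visible of it).
- env.trace(picture, thing): "mask" (420x560 bool, what is visible of it).
The state is a dict: "clock": time; "joint_positions": joint angles; "qvel": joint speeds; "joint_torque": joint torques, N m; "position": TCP position; "tool_rot": TCP orientation; "force": force on the tool from outside, world axes, zero at the start; "wrist_torque": the same for the moment, N m; "opening": opening from 0.0 (shut) to 1.0 (fully open); "finger_force": force on a finger pad.
Only numpy, scipy, OpenCV 4.12 (cv2) and the standard library are available. Lean on these libraries where they do the work, as an engineer would, in place of code of your own. Each camera call takes 0.05 s, during which the arm holds its last target. There are 200 camera calls.

## Working session

There is one attempt and no reset: what is moved stays moved. The work goes in short steps, each a Python script; the robot and the scene stay as the last script left them, time stands still between calls to the robot, and variables do not carry over. Pictures are saved under pics/ and viewed, at most 10 in all, crops included, and the job is handed in when it is done.

```bash
mkdir -p pics; cat > h.py <<'E'
from workcell import env
import numpy as np, cv2
from scipy.spatial.transform import Rotation as R
def pose(f):
    o=np.array(f["orientation"],float)
    M=o if o.shape==(3,3) else R.from_euler('xyz',o,degrees=True).as_matrix()
    return M,np.array(f["position"],float)
def topix(f,p):
    M,c=pose(f); q=M.T@(np.array(p)-c); return np.array([f["cx"]+f["fx"]*q[0]/-q[2], f["cy"]+f["fy"]*(-q[1])/-q[2]])
def onplane(f,u,v,z):
    M,c=pose(f); d=M@np.array([(u-f["cx"])/f["fx"],-(v-f["cy"])/f["fy"],-1]); return c+d*(z-c[2])/d[2]
E
python3 - <<'E'
from h import *
for n in("top","side"):
    f=env.grab_frame(n); cv2.imwrite(f"pics/{n}0.png",f["image"]); print(n,{k:v for k,v in f.items() if k!="image"})
    for t in("stand","plate_lip","wing_grip","plate","bowl","bottle","spatula"):
        r=env.search_frame(f,t); print(t,[(np.round(x["xyz"],4).tolist(),round(x["score"],2)) for x in r[:2]])
print(env.read_state())
E
```

```text
top {'fx': 473.63305065780156, 'fy': 473.63305065780156, 'cx': 278.8688904580376, 'cy': 214.98422344167503, 'position': array([0.39523823, 0.02508188, 1.34757778]), 'orientation': array([  7.82128557,  -0.62092794, -90.18275247]), 'shot': 1}
stand [([0.6096, 0.0025, 0.0407], 0.59), ([0.6008, -0.1531, 0.0031], 0.25)]
plate_lip [([0.5903, -0.0028, 0.0407], 0.87)]
wing_grip [([0.6371, 0.0069, 0.1221], 0.49)]
plate [([0.593, -0.0007, 0.0427], 0.61)]
bowl [([0.6133, 0.1773, 0.0271], 0.7), ([0.6112, 0.0021, 0.0409], 0.68)]
bottle [([0.7195, -0.1172, 0.0982], 0.78)]
spatula [([0.5959, -0.1529, 0.0034], 0.48)]
side {'fx': 443.2489518270816, 'fy': 443.2489518270816, 'cx': 280.1715009103698, 'cy': 204.16339598709078, 'position': array([ 0.2499956 , -1.15003538,  0.86024354]), 'orientation': array([ 58.07990576,  -0.82676912, -13.74057598]), 'shot': 2}
stand [([0.6015, -0.0379, 0.0424], 0.9), ([0.7211, -0.1466, 0.062], 0.38)]
plate_lip [([0.5835, -0.0188, 0.0384], 0.82)]
wing_grip [([0.6339, -0.0039, 0.109], 0.53), ([0.7207, -0.1441, 0.066], 0.43)]
plate [([0.583, -0.0243, 0.041], 0.66)]
bowl [([0.6026, 0.1989, 0.0461], 0.82)]
bottle [([0.7193, -0.1449, 0.0639], 0.69), ([0.3922, 0.4403, 0.0159], 0.42)]
spatula [([0.5894, -0.1594, 0.0045], 0.66)]
{'clock': 0.8, 'joint_positions': array([ 7.85309024e+01,  2.20386498e+01,  4.51934490e-01, -1.28242786e-03,
       -6.84118866e+01, -1.48181223e+01]), 'qvel': array([-0.00998656,  0.04626046,  0.06431087,  0.00941965, -0.03107846,
        0.02984474]), 'joint_torque': array([-1.37762336e-04, -3.90413725e+01,  1.87610060e+01,  4.22405943e+00,
        1.54511095e-02, -2.29837883e-05]), 'position': array([0.27673973, 0.56035272, 0.22257397]), 'tool_rot': array([-1.79998953e+02,  1.51039313e-03, -2.62876917e+01]), 'force': array([-0.1621974 , -0.02612612,  0.6699023 ]), 'wrist_torque': array([-0.00092217,  0.04963373, -0.00912423]), 'finger_force': 0.0, 'opening': 0.9989115741850564}
```

```bash
python3 - <<'E'
from h import *
im=cv2.imread("pics/top0.png"); c=im[80:230,180:380]; cv2.imwrite("pics/top0c.png",cv2.resize(c,None,fx=4,fy=4,interpolation=cv2.INTER_CUBIC))
f=env.grab_frame("top"); print(topix(f,[.6371,.0069,.1221]),topix(f,[.6,0,.03]))
E
```

```text
[280.43693333 187.30384078] [282.47378717 206.5980614 ]
```

View pics/top0c.png

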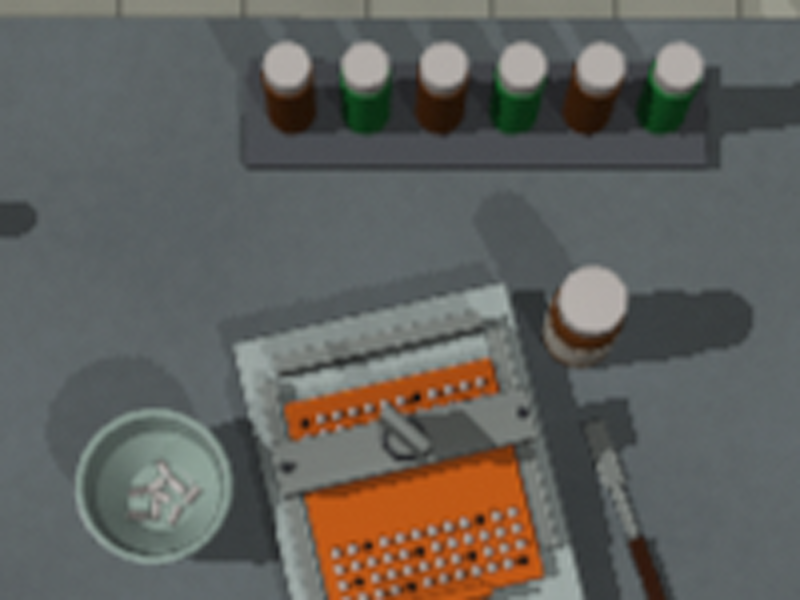

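View pics/side0.png

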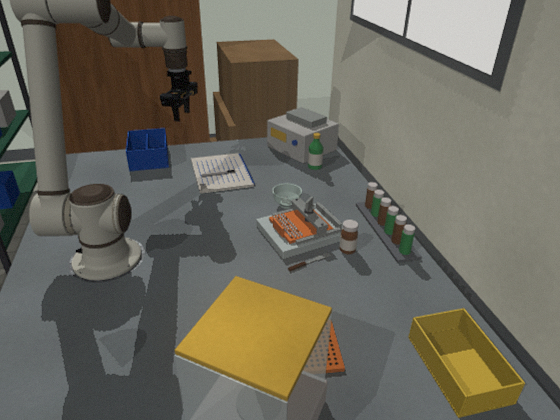

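```bash
python3 - <<'E'
from h import *
env.move_straight([.277,.56,.36],rate=.3)
env.goto([.55,0,.36],[180,0,14])
f=env.grab_frame("wrist"); cv2.imwrite("pics/w1.png",f["image"]); print({k:v for k,v in f.items() if k!="image"})
for t in("stand","plate_lip","wing_grip","plate"):
    r=env.search_frame(f,t); print(t,[(np.round(x["xyz"],4).tolist(),round(x["score"],2)) for x in r[:2]])
s=env.read_state(); print(s["clock"],s["joint_positions"],s["force"],s["wrist_torque"])
E
```

```text
{'fx': 321.96325152747676, 'fy': 321.96325152747676, 'cx': 280.16530576581505, 'cy': 210.7623659565737, 'position': array([0.61361824, 0.01743679, 0.52184166]), 'orientation': array([-1.40879721e+01, -2.05137569e-02, -7.59152697e+01]), 'shot': 4}
stand [([0.6387, 0.0085, 0.1209], 0.52)]
plate_lip [([0.5931, -0.0061, 0.0411], 0.6), ([0.629, 0.0041, 0.0409], 0.32)]
wing_grip [([0.6322, 0.0047, 0.1178], 0.64)]
plate [([0.5964, -0.006, 0.0406], 0.75)]
3.9333 [ 1.69381695e+01  1.09555804e+01  4.31665045e+00 -7.99490441e-04
 -8.33603979e+01  8.71068879e+01] [ 0.34184472 -0.29450832 -0.43349609] [-0.05640509 -0.06228802 -0.01320895]
```

View pics/w1.png

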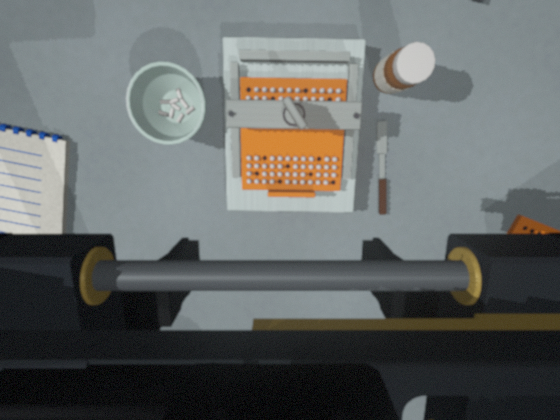

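```bash
python3 - <<'E'
import cv2
im=cv2.imread("pics/w1.png")[30:220,205:385]; cv2.imwrite("pics/w1c.png",cv2.resize(im,None,fx=3.15,fy=3.15,interpolation=cv2.INTER_CUBIC))
E
```

```text
(no output)
```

View pics/w1c.png

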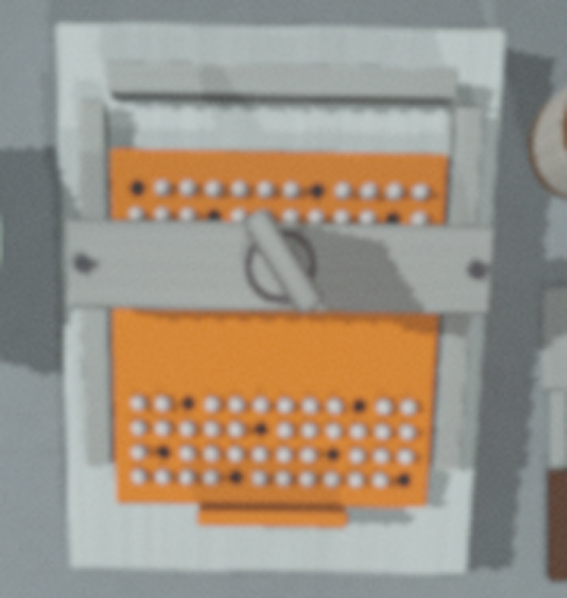

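```bash
cat > fit.py <<'E'
from h import *
f={'fx':321.96325,'fy':321.96325,'cx':280.1653,'cy':210.76237,'position':[0.61361824,0.01743679,0.52184166],'orientation':[-14.0879721,-0.020513757,-75.9152697]}
s=3.15; P=lambda u,v,z:onplane(f,205+(u+.5)/s-.5,30+(v+.5)/s-.5,z)
def fitp(name,loc,px,z):
    W=np.array([P(u,v,z)[:2] for u,v in px]); L=np.array(loc)
    Lc,Wc=L-L.mean(0),W-W.mean(0); U,_,V=np.linalg.svd(Lc.T@Wc); Rm=(U@V).T
    t=W.mean(0)-Rm@L.mean(0); print(name,t,np.degrees(np.arctan2(Rm[1,0],Rm[0,0])),'res',np.round((W-(L@Rm.T+t))*1000,1).tolist()); return t,Rm
fitp('base',[[.125,.1],[.125,-.1],[-.125,-.1],[-.125,.1]],[(56,24),(505,30),(467,573),(71,567)],.03)
fitp('bridge',[[.038,.09],[.038,-.09],[.002,-.09],[.002,.09]],[(64,219),(492,229),(488,313),(67,305)],.076)
a,b=P(260,218,.1235),P(308,300,.1235); print('wing',(a+b)/2,np.linalg.norm(a-b),np.degrees(np.arctan2(*(a-b)[[1,0]])))
print('lip top front',P(199,523,.064),P(346,526,.064),P(272,525,.064))
E
python3 fit.py
```

```text
base [6.18024000e-01 5.61876936e-04] 13.319111028629196 res [[-1.5, -1.4], [-1.7, 0.7], [1.1, 1.2], [2.1, -0.6]]
bridge [0.61773347 0.00125979] 12.972542634724844 res [[-0.5, -0.4], [-1.3, 0.7], [0.9, 0.2], [0.9, -0.6]]
wing [0.63790824 0.00540393 0.1235    ] 0.03476694209555636 45.991708353678355
lip top front [0.51970616 0.01212923 0.064     ] [ 0.53480252 -0.05384336  0.064     ] [ 0.52696831 -0.02067985  0.064     ]
```

```bash
cat >> h.py <<'E'
O=np.array([.6179,.001]); YAW=13.1
def w(x,y,z):
    c,s=np.cos(np.radians(YAW)),np.sin(np.radians(YAW)); return [O[0]+c*x-s*y,O[1]+s*x+c*y,z]
def loc(p):
    c,s=np.cos(np.radians(YAW)),np.sin(np.radians(YAW)); d=np.array(p)[:2]-O; return np.array([c*d[0]+s*d[1],-s*d[0]+c*d[1],p[2]])
E
python3 - <<'E'
from h import *
env.gripper_to(0.0,20)
env.goto(w(-.122,0,.14),[180,0,YAW])
env.move_straight(w(-.122,0,.050),rate=.1)
env.dwell(.2); f0=env.read_state()["force"]
h=env.move_straight(w(-.068,0,.050),rate=.015,force_limit=7)
s=env.read_state(); print(h,loc(s["position"]),s["force"]-f0,s["clock"],s["opening"])
env.dwell(.3); s=env.read_state(); print(loc(s["position"]),s["force"]-f0)
env.move_straight(w(-.115,0,.050),rate=.08)
env.move_straight(w(-.115,0,.25),rate=.25)
env.gripper_to(1.0)
f=env.grab_frame("wrist"); cv2.imwrite("pics/w2.png",f["image"]); print({k:v for k,v in f.items() if k!="image"})
print([(np.round(x["xyz"],4).tolist(),x["score"]) for x in env.search_frame(f,"plate_lip")[:2]])
print(env.read_state()["clock"], topix(f,w(-.074,0,.064)), topix(f,w(.02,0,.1235)))
E
```

```text
True [-8.53058914e-02  3.92313631e-05  4.92378472e-02] [-0.28357314  0.16635753 -0.86568499] 9.9417 0.007836063400877037
[-8.70492202e-02  1.62443866e-05  4.84853762e-02] [-0.95756138  0.52056139 -0.42872922]
{'fx': 321.96325152747676, 'fy': 321.96325152747676, 'cx': 280.16530576581505, 'cy': 210.7623659565737, 'position': array([ 0.57111813, -0.00907102,  0.4114183 ]), 'orientation': array([-1.45944005e+01,  1.29805592e-03, -7.69215970e+01]), 'shot': 5}
[([0.6029, -0.0003, 0.0423], 0.9)]
13.3083 [280.92792533 152.31294474] [281.11961481  40.621537  ]
```

View pics/w2.png

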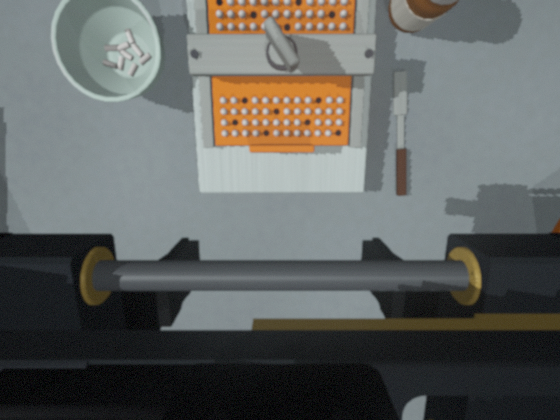

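```bash
python3 - <<'E'
from h import *
env.gripper_to(0.0,20)
env.move_straight(w(-.115,0,.050),rate=.2)
env.move_straight(w(-.092,0,.050),rate=.05)
env.dwell(.2); f0=env.read_state()["force"]
for k in range(2):
    h=env.move_straight(w(-.070,0,.050),rate=.008,force_limit=8)
    s=env.read_state(); print(h,loc(s["position"]),s["force"]-f0,s["clock"])
env.move_straight(w(-.115,0,.050),rate=.08)
env.move_straight(w(-.115,0,.22),rate=.3)
env.gripper_to(1.0); print(env.read_state()["clock"])
for y in (46,46+13,-134,46-180,-44,-30,-60,20,100,-80):
  q=env.inverse_kinematics(w(.02,0,.2),[180,0,y]); print(y,None if q is None else np.round(q,1))
E
```

```text
True [-8.53716270e-02 -1.53472819e-05  4.91369991e-02] [-0.24867808 -1.41902515 -1.4702871 ] 18.1917
True [-8.54999064e-02  4.76151615e-05  4.83489781e-02] [-1.2141166  -0.55094424 -0.14763389] 19.0083
21.75
46 [ 15.   24.1   0.4   0.  -66.3 121. ]
59 [ 15.   24.1   0.4   0.  -66.3 134. ]
-134 [ 15.   24.1   0.4   0.  -66.3 -59. ]
-134 [ 15.   24.1   0.4   0.  -66.3 -59. ]
-44 [ 15.   24.1   0.4   0.  -66.3  31. ]
-30 [ 15.   24.1   0.4   0.  -66.3  45. ]
-60 [ 15.   24.1   0.4   0.  -66.3  15. ]
20 [ 15.   24.1   0.4   0.  -66.3  95. ]
100 [ 15.   24.1   0.4   0.  -66.3 175. ]
-80 [ 15.   24.1   0.4   0.  -66.3  -5. ]
```

```bash
python3 - <<'E'
from h import *
for k in range(1):
    # look from directly behind to measure the wing: camera ~0.063 ahead of TCP, tilted
    env.goto(w(-.09,0,.30),[180,0,YAW]); f=env.grab_frame("wrist")
c=topix(f,w(.02,0,.1235)); print(c)
u,v=np.round(c).astype(int); x0,y0=u-35,max(v-30,0)
np.save("f3.npy",f,allow_pickle=True); print(x0,y0)
cv2.imwrite("pics/w3.png",cv2.resize(f["image"][y0:y0+60,x0:x0+70],None,fx=8,fy=8,interpolation=cv2.INTER_CUBIC))
for r in env.trace(f,"wing_grip")[:2]:
    m=r["mask"].astype(np.uint8); ys,xs=np.nonzero(m); W=np.array([onplane(f,a,b,.1235)[:2] for a,b in zip(xs,ys)])
    if len(W)>20:
        e,V=np.linalg.eigh(np.cov(W.T)); d=V[:,1]; print(r["score"],len(W),W.mean(0),np.sqrt(e*12),np.degrees(np.arctan2(d[1],d[0])))
E
```

```text
[281.20606669  85.06101271]
246 55
0.93 597 [0.63536559 0.0047561 ] [0.01581432 0.03486887] 46.356419367395446
0.59 30578 [0.61935691 0.00077715] [0.1579416  0.19613297] -167.01215295868056
```

View pics/w3.png

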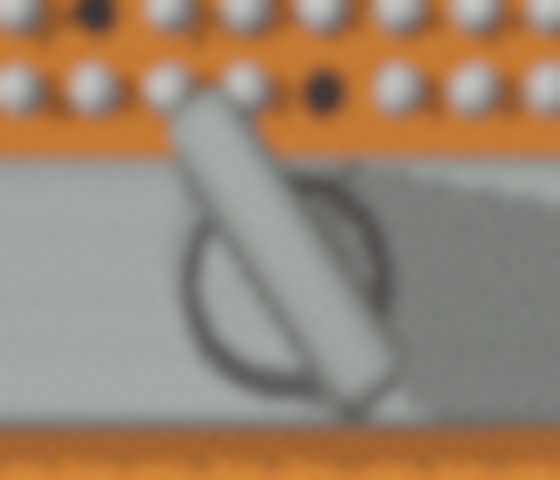

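```bash
python3 - <<'E'
from h import *
f=np.load("f3.npy",allow_pickle=True).item()
P=lambda u,v:onplane(f,246+(u+.5)/8-.5,55+(v+.5)/8-.5,.1235)
a,b=P(205,102),P(362,368); yaw=np.degrees(np.arctan2(*(a-b)[[1,0]])); print(a,b,yaw,np.linalg.norm(a-b),(a+b)/2)
yaw=(yaw+46)/2
env.goto(w(.02,0,.19),[180,0,yaw])
env.move_straight(w(.02,0,.089),rate=.1)
env.dwell(.2); s0=env.read_state()
env.gripper_to(0.0,60); env.dwell(.2)
s=env.read_state(); print(s["clock"],s["force"]-s0["force"],s["wrist_torque"]-s0["wrist_torque"],s["opening"]*87,s["finger_force"],s["tool_rot"],loc(s["position"]),s["joint_positions"])
np.save("t0.npy",s0["wrist_torque"])
E
```

```text
[0.65105141 0.01881525 0.1235    ] [ 0.62535196 -0.00717746  0.1235    ] 45.32504526893937 0.03655246632721782 [0.63820168 0.0058189  0.1235    ]
25.725 [ 2.39552401 -4.65190323 -1.49139151] [-1.29702623 -0.85940912  0.10635437] 9.356945583752713 59.99795406125486 [ 1.79914109e+02 -2.62312095e-02  4.56657055e+01] [ 0.02054701 -0.00084542  0.08911813] [ 1.49664852e+01  2.98640542e+01 -7.34543852e+00  7.59836369e-02
 -5.27241263e+01  1.20653216e+02]
```

```bash
cat >> h.py <<'E'
def tz(n=4):
    v=[]
    for _ in range(n): env.dwell(.04); s=env.read_state(); v.append(s["wrist_torque"][2])
    return np.mean(v),np.std(v),s
E
python3 - <<'E'
from h import *
t0=np.load("t0.npy")[2]; s=env.read_state(); q=np.array(s["joint_positions"]); q0=q[5]; log=[]
prev=0
while q0-q[5]<130:
    q[5]-=5 if abs(prev)<.15 else 2
    env.set_joints(q.tolist()); m,sd,s=tz(); prev=m-t0
    log.append((q0-q[5],s["joint_positions"][5],s["tool_rot"][2],prev,sd)); print(np.round(log[-1],3),round(s["clock"],2))
    if abs(prev)>.38 or s["clock"]>50: break
np.save("log.npy",log); s=env.read_state(); print(s["force"],s["opening"]*87,s["finger_force"])
E
```

```text
[5.00000e+00 1.15721e+02 4.07370e+01 7.20000e-02 2.30000e-02] 26.14
[1.00000e+01 1.10736e+02 3.57470e+01 3.50000e-02 6.00000e-03] 26.56
[1.50000e+01 1.05739e+02 3.07510e+01 3.30000e-02 3.40000e-02] 26.98
[2.00000e+01 1.00739e+02 2.57510e+01 3.00000e-02 2.70000e-02] 27.39
[2.500e+01 9.580e+01 2.081e+01 2.100e-02 3.700e-02] 27.81
[3.0000e+01 9.0801e+01 1.5815e+01 5.9000e-02 2.8000e-02] 28.23
[3.5000e+01 8.5801e+01 1.0814e+01 4.1000e-02 4.4000e-02] 28.64
[4.0000e+01 8.0799e+01 5.8120e+00 7.7000e-02 4.4000e-02] 29.06
[4.50e+01 7.58e+01 8.10e-01 2.80e-02 1.20e-02] 29.48
[ 5.0000e+01  7.0799e+01 -4.1910e+00  4.0000e-02  3.0000e-02] 29.89
[ 5.5000e+01  6.5799e+01 -9.1880e+00  4.0000e-02  2.1000e-02] 30.31
[ 6.0000e+01  6.0802e+01 -1.4190e+01  6.5000e-02  1.6000e-02] 30.73
[ 6.5000e+01  5.5801e+01 -1.9187e+01  2.1000e-02  2.3000e-02] 31.14
[ 7.0000e+01  5.0803e+01 -2.4186e+01  2.5000e-02  4.5000e-02] 31.56
[ 7.5000e+01  4.5801e+01 -2.9190e+01  3.8000e-02  1.6000e-02] 31.98
[ 8.0000e+01  4.0800e+01 -3.4189e+01  5.4000e-02  3.4000e-02] 32.39
[ 8.5000e+01  3.5802e+01 -3.9189e+01  5.8000e-02  1.7000e-02] 32.81
[ 9.0000e+01  3.0800e+01 -4.4192e+01  1.8000e-02  1.8000e-02] 33.23
[ 9.500e+01  2.580e+01 -4.919e+01  5.400e-02  1.900e-02] 33.64
[ 1.0000e+02  2.0817e+01 -5.4170e+01  1.3900e-01  3.8000e-02] 34.06
[ 1.0500e+02  1.5861e+01 -5.9106e+01  3.6500e-01  1.9000e-02] 34.48
[ 1.0700e+02  1.3879e+01 -6.1084e+01  4.5000e-01  1.3000e-02] 34.89
[ 2.13145049 -5.32824493 -1.37412299] 9.65239366045495 59.99864506535232
```

```bash
python3 - <<'E'
from h import *
t0=np.load("t0.npy")[2]; s=env.read_state(); q=np.array(s["joint_positions"]); q[5]-=.12
d=39-s["tool_rot"][2]; n=10
for k in range(n):
    q[5]+=d/n; env.set_joints(q.tolist())
m,sd,s=tz(); print(m-t0,s["tool_rot"],s["clock"],s["force"])
q[5]+=39-s["tool_rot"][2]; env.set_joints(q.tolist()); s=env.read_state(); print(s["tool_rot"])
env.gripper_to(1.0); env.dwell(.1)
p=s["position"]; env.move_straight([p[0],p[1],.2],rate=.15)
env.goto(w(-.09,0,.30),[180,0,YAW]); f=env.grab_frame("wrist")
cv2.imwrite("pics/w4full.png",f["image"])
np.save("f4.npy",f,allow_pickle=True)
cv2.imwrite("pics/w4.png",cv2.resize(f["image"][55:115,246:316],None,fx=8,fy=8,interpolation=cv2.INTER_CUBIC))
print(topix(f,w(.02,0,.1235)),topix(f,w(-.074,0,.064)),env.read_state()["clock"])
E
```

```text
0.012549360941002487 [ 1.79892737e+02 -1.16110526e-02  3.87054149e+01] 37.975 [ 3.33373345 -0.43161568 -2.72744877]
[ 1.79892106e+02 -1.57950489e-02  3.91240782e+01]
[281.46241757  83.14823977] [281.06233101 171.2343723 ] 41.325
```

View pics/w4.png

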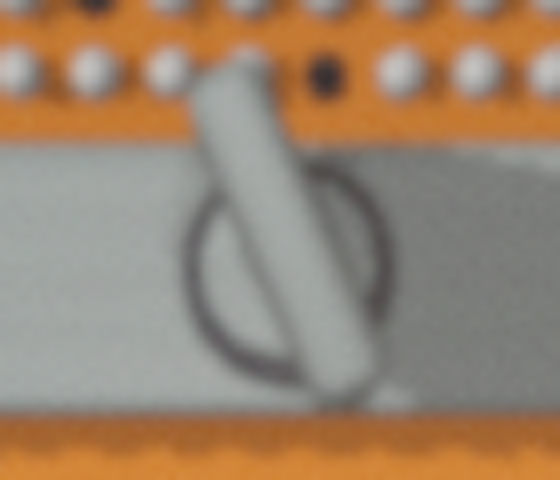

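View pics/w4full.png

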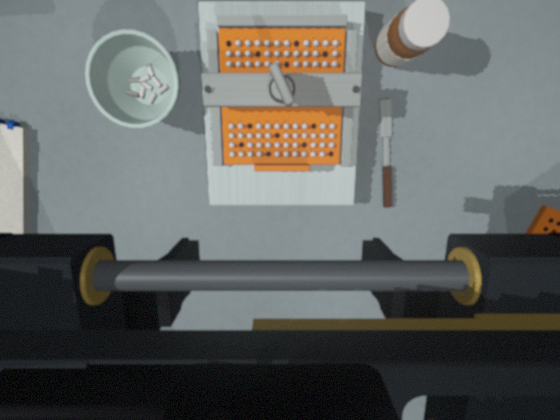

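The close-up shows the wing running from (232,78) to (345,370) in the crop. That is about 36 to 38° in world yaw, roughly 90° back from the point where it bottomed (about -52°). In the full picture the lip edge is at row 171, as predicted for the plate home, and the bowl, bottle and spatula haven't moved.

```bash
python3 -c "
from h import *
print(env.close_job())"
```

```text
the job is handed in; nothing more can be done
None
```

The job is handed in at about 41 s: the plate is home against its back stop, and the thumbscrew was bottomed at about 0.45 N m, backed off about a quarter turn and let go; the bowl, bottle and spatula look unmoved.

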